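# Shim the rocking instrument

## Task

The small imaging instrument leans and rocks on its short foot, the one at its near right corner as seen from the robot (the low corner, beside the shim). With the fingertips, push the wooden wedge shim along the bench, thin end first, under that foot until the instrument stands level and no longer rocks, and leave the shim there. Do not pick up or tip the shim, do not push on or shove the instrument itself, and leave the other things on the bench alone.

Things in the scene. Friction and masses are not known exactly. Their poses are not given: they have to be found in the camera images.
- instrument: White instrument, 2 to 3 kg, loose on the bench: a plate 220 (own x) x 260 (own y) mm on four black ball feet at own x = +-80, y = +-100 mm; top of plate 46 mm up. Origin: on the bench below the plate's centre when level. Own -x faces the robot, own -y is the robot's right; own z is vertical when it is level. The near right foot is short: that corner starts 2 to 4 degrees low, the far left foot in the air.
- plate_top (a point): Centre of the plate's upper face, same axes as the instrument. On the plate stand a grey housing 45 mm high over own x -95 to -10, y -55 to 55 mm, and a column with head, up to 150 mm above the plate, over x 10 to 110, y -40 to 110 mm. Nothing stands on the plate near the short foot's corner.
- foot_bottom (a point): Lowest point of the short ball foot (28 mm across), at the instrument's own x = -80, y = -100 mm. The foot is 5 to 8 mm shorter than the others (it differs from run to run). It rests on the bench at the start and on the shim's slope at the end.
- shim: Plain wooden wedge, 60 g, loose: 110 mm long (own x), 56 mm wide; a plane slope from 1.5 mm thick at the thin end (own +x) to 16 mm at the thick end (own -x, upright flat face). Origin: centre of its flat underside. Right of the instrument, thin end pointing about at the short foot, 10 to 55 mm before it. Resistance is a few N while the foot climbs and about doubles once level; beyond that the instrument tips the other way or is shoved along.
- shim_back (a point): The middle of the shim's upright thick end face (own x = -55 mm), 8 mm above the bench: the place to push.
- spacer: bystander: flat aluminium block 50 x 30 x 12 mm, no taper; origin at the centre of its underside
- vial: bystander: small amber jar, 28 mm across, 50 mm tall; origin at the centre of its underside
- dish: bystander: shallow white dish, 86 mm across, 15 mm tall; origin at the centre of its underside
- sample_box: bystander: clear flat box 70 x 70 x 22 mm; origin at the centre of its underside
- mouse: bystander: black computer mouse 100 x 58 x 33 mm; origin at the centre of its underside
- driver: bystander: screwdriver 160 mm long, lying down
There are look-alikes about, which are no part of the job. Of the things like the shim, leave any that is blue, orange or yellow; of the rest the smaller one is meant.

How it is judged:
At the end, for the whole second after the job is handed in: The instrument is level within 0.6 degrees (0.011 rad) and at rest, its short foot bears (over 0.5 N) on the slope of the shim, the shim lies flat on the bench, and the instrument has moved less than 20 mm (angle between instrument's own z axis and vertical below 0.011 rad and contact force between shim and instrument above 0.5 N and x of foot_bottom in the frame of shim between -0.03 and 0.052 m and y of foot_bottom in the frame of shim between -0.028 and 0.028 m and angle between shim's own z axis and vertical below 0.05 rad and distance of instrument from where it was at the start of the episode below 0.02 m and linear speed of shim below 0.005 m/s and angular speed of instrument below 0.02 rad/s); the robot touches nothing.
It fails at once if the shim is lifted or tipped up (height (world z) of shim above 0.008 m or angle between shim's own z axis and vertical above 0.12 rad).
It fails at once if the robot pushes on the instrument (over 3 N) (contact force between the arm and instrument above 3 N).
It fails at once if the fingers push on the instrument (over 3 N) (contact force between the fingers and instrument above 3 N).
It fails at once if the instrument is shoved more than 30 mm (distance of instrument from where it was at the start of the episode above 0.03 m).
It fails at once if a bystander is moved more than 30 mm (distance of any of spacer, vial, dish, sample_box, mouse, driver from where it was at the start of the episode above 0.03 m).
It also fails if it takes over 42 s, if anything falls off the work surface, if the arm or the gripper's body presses on something with over 40 N, if the wrist force passes 120 N, or if a joint passes its speed limit or range.

## Robot

A 6-joint arm with a two-finger parallel gripper is mounted at the origin on the work surface. World frame = base frame: x ahead of the robot, y to its left, z up, the work surface at z = 0. Lengths are in m, angles in rad, forces in N, time in s.
With the tool pointing down it reaches from about 0.275 to 0.825 m from the base axis. Payload 4.9 kg.
Tool frame: the origin (TCP) lies between the finger pads; the fingertips stand tip_reach ahead of it and the grasp point (between the pads) is the TCP (tip_reach is the distance from the TCP to the fingertips, in m); z points along the fingers, y is the line along which they close (so a half turn about z gives the same grasp; the last joint's range is limited). The gripper opens to 85 mm and grips with 20 to 120 N. Pads are 22 mm wide; open, the fingers measure 114 mm over their backs; the gripper's body (76 mm by 85 mm) begins 54 mm behind the grasp point. The pads swing forward as they close: fully open they stand 13 mm farther back than shut.
Start: joints at [1.051, 0.326, -0.193, 1.052, 0, 1.437], TCP at [0.207, 0.51, 0.25] pointing down, gripper open.
Joint ranges: [-2.65, 2.65], [-0.97, 1.79], [-1.3, 1.35], [-1.93, 2.1], [-1.47, 1.37], [-3.14, 3.14]. Speed limits (rad/s): [2.57, 2.57, 3.14, 3.14, 3.14, 3.14].

## Interface

Orientations are given as a unit quaternion [x, y, z, w].
In Python, from station import observe, get_image, get_calibration, job_done, silhouettes, tip_reach gives the robot as it stands.
- The arm moves only by the tool servo_tool, never from a script. Its argument "deltas" is a list of rows, each an object of numbers: "gripper": the opening, from -1 (shut) to 1 (fully open); "dx", "dy", "dz": the shift along the tool's x, y, z in m; "spin": the turn about the tool's z in rad. In form: [{"gripper": .., "dx": .., "dy": .., "dz": .., "spin": ..}, ...]. A call has exactly 10 rows; each row shifts and turns the commanded pose from where the row before left it, along the tool's axes as they then stand; what a row does not reach is not made up. A row lasts 1/12 s, in which the tool goes at most 41.7 mm and 7.16 degrees, less where a joint would pass 70% of its speed; a pose out of reach is approached as far as the arm can. A call with a gripper value outside its range is refused whole. The fingers move at their own pace and stop on an object; "force" is the grip in N (left out, the last holds). Time passes only in rows, so rows that do not move let the fingers close, or fill a call up. It gives the time, the measured TCP pose, the force, the opening and the grip force at its end, in the units of the state.
- observe(): the state, without advancing time (a new reading comes with each control period).
- get_image(name): name is "scene" or "top" or "wrist"; returns (picture, depth): 384x512x3 uint8, red, green, blue; 384x512 float32, m along the optical axis (not along the pixel's ray), 0 where there is no reading.
- get_calibration(name): a dict with "fx", "fy", "cx", "cy" (pixels), "rvec" (rotation vector, rad) and "tvec" (3), from world to camera coordinates, as OpenCV has them. Camera axes: x right, y down, z forward; pixel columns grow to the right and rows downward; lengths in m; the calibration is good to about 2 mm. A picture is of the moment at which its call begins: read the wrist's pose just before it. get_calibration takes no time and is no camera call; for the wrist camera it gives the pose at the moment of the call.
- job_done(): hands the job in; it is judged then, once.
Trained networks look in the newest picture that a camera, given by its name, has taken for a name from the list of things; names that differ only in an ending like _2 or _b are one class to them, and where a whole thing is asked for, a point or a joint stands for the part that bears it (a point fixed in the world has none). Each returns a list of dicts, best first, with "conf" (0 to 1); they miss things now and then, are a little off and sometimes report something else, mostly with a low value. They report only what shows in the picture. A call takes as long as a camera call. They do not tell look-alikes from the thing itself.
- silhouettes(thing, camera): "mask" (384x512 bool, what is visible of it) and "location" ([column, row] in pixels, amid what is visible of it).
The state is a dict: "time_s": time; "q": joint angles; "joint_velocities": joint speeds; "joint_efforts": joint torques, N m; "tool_pos": TCP position; "orientation": TCP orientation; "contact_force": force on the tool from outside, world axes, zero at the start; "wrist_torque": the same for the moment, N m; "gripper_width": opening from 0.0 (shut) to 1.0 (fully open); "grip_force": force on a finger pad.
Only numpy, scipy, OpenCV 4.12 (cv2) and the standard library are available. Lean on these libraries where they do the work, as an engineer would, in place of code of your own. Each camera call takes 0.05 s, during which the arm holds its last target. There are 200 camera calls.

## Working session

There is one attempt and no reset: what is moved stays moved. The work goes in short steps, Python scripts to look and compute and a tool call to move; the robot and the scene stay as the last step left them, time stands still between calls to the robot, and variables do not carry over. Pictures are saved under pics/ and viewed, at most 10 in all, crops included, and the job is handed in when it is done.

Besides the shell and the picture viewer there is one more tool, called after "Call:" as name(argument=value, ...) on one line, values as JSON. servo_tool: Moves the arm, as the interface text tells. Its arguments: {"type":"object","properties":{"deltas":{"type":"array"},"force":{"type":"number"}},"required":["deltas"]}

```bash
mkdir -p pics; cat > h.py <<'E'
import numpy as np,cv2
from station import *
def cam(n):
    p,d=get_image(n);c=get_calibration(n);return p,d,c
def world(d,c,mask=None):
    R=cv2.Rodrigues(np.array(c["rvec"],float))[0];t=np.array(c["tvec"],float).ravel()
    v,u=np.mgrid[:d.shape[0],:d.shape[1]]
    P=np.stack([(u-c["cx"])/c["fx"]*d,(v-c["cy"])/c["fy"]*d,d],-1)
    return (P-t)@R
def save(n,p): cv2.imwrite("pics/"+n,p[:,:,::-1])
E
python3 - <<'E'
from h import *
s=observe();print(s["tool_pos"],s["orientation"],s["time_s"],tip_reach)
ps=[]
for n in("top","scene"):
    p,d,c=cam(n);W=world(d,c);ps.append(p)
    for th in("shim","instrument","spacer","vial","dish","sample_box","mouse","driver"):
        for r in silhouettes(th,n):
            m=r["mask"]&(d>0);w=W[m]
            if len(w)<5: continue
            q=cv2.minAreaRect(w[:,:2].astype(np.float32))
            print(n,th,round(r["conf"],2),np.round(r["location"]),np.round(np.median(w,0),3),"rect",np.round(q[0],3),np.round(q[1],3),round(q[2],1),"zmax",w[:,2].max().round(3),"rgb",p[r["mask"]].mean(0).round())
save("a.png",cv2.resize(np.vstack(ps),None,fx=.78,fy=.78))
E
```

```text
[0.206667   0.5091     0.24950872] [ 1.91692779e-01  9.81454599e-01 -8.24619574e-04 -2.63946331e-04] 0.0 0.019
top shim 0.95 [272. 214.] [ 0.531 -0.029  0.008] rect [ 0.532 -0.029] [0.112 0.056] 82.8 zmax 0.021 rgb [98. 71. 52.]
top shim 0.85 [208. 260.] [0.392 0.139 0.012] rect [0.391 0.14 ] [0.075 0.154] 32.4 zmax 0.025 rgb [ 53.  86. 157.]
top shim 0.69 [299. 278.] [ 0.348 -0.109  0.011] rect [ 0.35  -0.109] [0.079 0.158] 60.6 zmax 0.026 rgb [89. 62. 42.]
top shim 0.67 [304. 132.] [ 0.77  -0.132  0.007] rect [ 0.773 -0.131] [0.114 0.064] 21.9 zmax 0.02 rgb [157.  99.  51.]
top shim 0.6 [415. 192.] [ 0.588 -0.436  0.02 ] rect [ 0.615 -0.446] [0.026 0.158] 73.6 zmax 0.03 rgb [126.  64.  61.]
top shim 0.55 [316. 180.] [ 0.62  -0.168  0.008] rect [ 0.621 -0.169] [0.112 0.062] 76.0 zmax 0.019 rgb [160. 164.  67.]
top instrument 0.95 [206. 170.] [0.647 0.138 0.049] rect [0.648 0.15 ] [0.273 0.234] 80.2 zmax 0.204 rgb [122. 125. 129.]
top instrument 0.55 [122. 164.] [0.664 0.38  0.022] rect [0.667 0.384] [0.071 0.074] 79.9 zmax 0.03 rgb [126. 126. 125.]
top spacer 0.49 [272. 176.] [ 0.63
[... 1321 characters left out ...]
9.] [0.706 0.196 0.087] rect [0.623 0.15 ] [0.26 0.26] 79.7 zmax 0.202 rgb [119. 119. 120.]
scene dish 0.75 [212. 131.] [ 0.457 -0.379  0.006] rect [ 0.462 -0.37 ] [0.082 0.08 ] 82.6 zmax 0.016 rgb [174. 174. 165.]
scene sample_box 0.65 [350. 322.] [0.67  0.387 0.021] rect [0.659 0.384] [0.076 0.084] 79.9 zmax 0.025 rgb [133. 131. 129.]
scene sample_box 0.39 [414. 306.] [0.536 0.468 0.023] rect [0.531 0.468] [0.055 0.096] 63.5 zmax 0.036 rgb [21. 20. 20.]
scene mouse 0.64 [415. 308.] [0.536 0.468 0.023] rect [0.527 0.464] [0.065 0.099] 64.1 zmax 0.036 rgb [24. 23. 23.]
scene driver 0.65 [170. 135.] [ 0.583 -0.428  0.018] rect [ 0.577 -0.448] [0.059 0.079] 71.2 zmax 0.026 rgb [122.  42.  38.]
```

View pics/a.png

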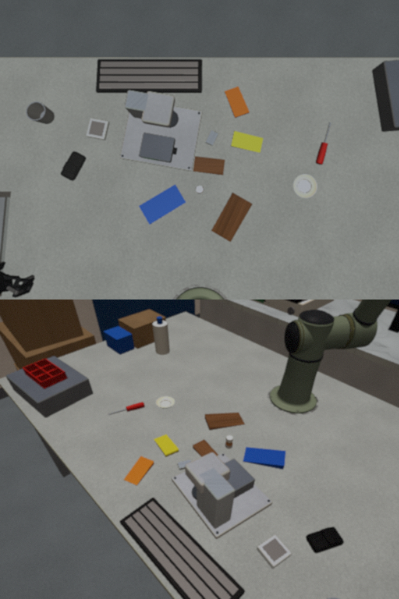

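The top view shows the brown wedge beside the instrument at about full-resolution pixel (268, 213). The vial is at about (255, 242), the spacer at (272, 176), and the larger brown look-alike at (297, 278). Next I'll fit the poses.

```bash
cat >> h.py <<'E'
def measure(shimxy=(0.532,-0.029),verbose=1):
    p,d,c=cam("top");W=world(d,c)
    bench=np.median(W[(d>0)&(abs(W[...,0]-.45)<.03)&(abs(W[...,1]+.22)<.05)][:,2])
    W[...,2]-=bench
    I=[r for r in silhouettes("instrument","top")][0]["mask"]&(d>0)
    w=W[I&(W[...,2]>.028)&(W[...,2]<.058)]
    for k in range(4):
        A=np.c_[w[:,:2],np.ones(len(w))];co=np.linalg.lstsq(A,w[:,2],rcond=None)[0];r=w[:,2]-A@co
        w=w[abs(r)<max(.003,2*r.std())] if k<3 else w
    q=cv2.minAreaRect(w[:,:2].astype(np.float32))
    S=[r for r in silhouettes("shim","top") if np.hypot(*(np.median(W[r["mask"]&(d>0)],0)[:2]-shimxy))<.05]
    m=S[0]["mask"]&(d>0);s=W[m];qs=cv2.minAreaRect(s[:,:2].astype(np.float32))
    A=np.c_[s[:,:2],np.ones(len(s))];cs=np.linalg.lstsq(A,s[:,2],rcond=None)[0]
    print("bench",bench.round(4),"plate plane slope",co[:2].round(4),"tilt deg",np.degrees(np.hypot(*co[:2])).round(2))
    print("plate corners",cv2.boxPoints(q).round(4).tolist(),q[1],len(w))
    print("shim corners",cv2.boxPoints(qs).round(4).tolist(),qs[1],"ctr",np.round(qs[0],4),"slope",cs[:2].round(3),len(s))
    return p,d,c
E
python3 - <<'E'
from h import *
p,d,c=measure()
W=world(d,c)
for r in silhouettes("vial","top"):
    print(r["conf"],r["location"],np.median(W[r["mask"]&(d>0)],0).round(3))
m=(abs(W[...,0]-.46)<.05)&(abs(W[...,1])<.06)&(W[...,2]>.025)
print("vial",W[m].min(0).round(3),W[m].max(0).round(3))
save("b.png",cv2.resize(p[140:270,150:350],None,fx=4,fy=4,interpolation=cv2.INTER_CUBIC))
E
```

```text
bench -0.0011 plate plane slope [0.0372 0.0205] tilt deg 2.43
plate corners [[0.5095000267028809, 0.03500000014901161], [0.7251999974250793, -0.002400000113993883], [0.769599974155426, 0.2533999979496002], [0.5539000034332275, 0.290800005197525]] (0.25961652398109436, 0.21886016428470612) 3758
shim corners [[0.4982999861240387, -0.07729999721050262], [0.5514000058174133, -0.08399999886751175], [0.5648999810218811, 0.023600000888109207], [0.5116999745368958, 0.030300000682473183]] (0.10847065597772598, 0.05353762209415436) ctr [ 0.5316 -0.0268] slope [-0.016 -0.133] 686
0.62 [258.7, 244.2] [0.445 0.005 0.049]
vial [ 0.424 -0.008  0.043] [0.459 0.018 1.153]
```

View pics/b.png

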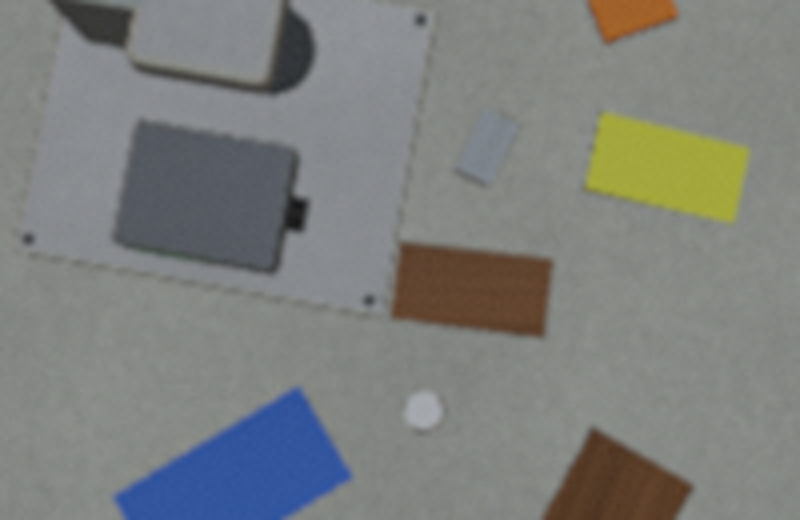

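Wedge centre is (0.532, -0.027), with its thin end along (0.12, 0.99). The short foot is at about (0.546, 0.060) and about 5.3 mm short. The foot should sit near shim x = 27 mm, which needs a push of about 61 mm. I'll move behind the thick end, staying high.

Call:
servo_tool(deltas=[{"gripper": -0.5, "dx": -0.0263, "dy": -0.0231, "dz": 0, "spin": 0}, {"gripper": -0.5, "dx": -0.0263, "dy": -0.0231, "dz": 0, "spin": 0}, {"gripper": -0.5, "dx": -0.0263, "dy": -0.0231, "dz": 0, "spin": 0}, {"gripper": -0.5, "dx": -0.0263, "dy": -0.0231, "dz": 0, "spin": 0}, {"gripper": -0.5, "dx": -0.0263, "dy": -0.0231, "dz": 0, "spin": 0}, {"gripper": -0.5, "dx": -0.0263, "dy": -0.0231, "dz": 0, "spin": 0}, {"gripper": -0.5, "dx": -0.0263, "dy": -0.0231, "dz": 0, "spin": 0}, {"gripper": -0.5, "dx": -0.0263, "dy": -0.0231, "dz": 0, "spin": 0}, {"gripper": -0.5, "dx": -0.0263, "dy": -0.0231, "dz": 0, "spin": 0}, {"gripper": -0.5, "dx": -0.0263, "dy": -0.0231, "dz": 0, "spin": 0}])

```text
time_s: 1.93
tool_pos: [0.3642, 0.1951, 0.2506]
orientation: [0.192, 0.981, 0.0, 0.0]
contact_force: [0.8, 1.4, -0.2]
gripper_width: 0.254
grip_force: 0.0
```

Call:
servo_tool(deltas=[{"gripper": -0.5, "dx": -0.0263, "dy": -0.0231, "dz": 0, "spin": 0}, {"gripper": -0.5, "dx": -0.0263, "dy": -0.0231, "dz": 0, "spin": 0}, {"gripper": -0.5, "dx": -0.0263, "dy": -0.0231, "dz": 0, "spin": 0}, {"gripper": -0.5, "dx": -0.0263, "dy": -0.0231, "dz": 0, "spin": 0}, {"gripper": -0.5, "dx": -0.0263, "dy": -0.0231, "dz": 0, "spin": 0}, {"gripper": -0.5, "dx": -0.0263, "dy": -0.0231, "dz": 0, "spin": 0}, {"gripper": -0.5, "dx": -0.0263, "dy": -0.0231, "dz": 0, "spin": 0}, {"gripper": -0.5, "dx": -0.0263, "dy": -0.0231, "dz": 0, "spin": 0}, {"gripper": -0.5, "dx": -0.0263, "dy": -0.0231, "dz": 0, "spin": 0}, {"gripper": -0.5, "dx": -0.0263, "dy": -0.0231, "dz": 0, "spin": 0}])

```text
time_s: 2.77
tool_pos: [0.521, -0.1182, 0.2504]
orientation: [0.192, 0.981, 0.0, 0.0]
contact_force: [-0.1, 0.6, 0.5]
gripper_width: 0.25
grip_force: 0.0
```

Call:
servo_tool(deltas=[{"gripper": -0.5, "spin": 0.119}, {"gripper": -0.5, "spin": 0.119}, {"gripper": -0.5, "spin": 0.119}, {"gripper": -0.5, "spin": 0.119}, {"gripper": -0.5, "spin": 0.119}, {"gripper": -0.5, "spin": 0.119}, {"gripper": -0.5, "spin": 0.119}, {"gripper": -0.5, "spin": 0.119}, {"gripper": -0.5, "spin": 0.119}, {"gripper": -0.5, "spin": 0.119}])

```text
invalid input at $.deltas[0]: expected keys gripper, dx, dy, dz, spin
```

Call:
servo_tool(deltas=[{"gripper": -0.5, "spin": 0.119}, {"gripper": -0.5, "dz": 0.02}, {"gripper": -0.5, "dz": 0.02}, {"gripper": -0.5, "dz": 0.02}, {"gripper": -0.5, "dz": 0.02}, {"gripper": -0.5, "dz": 0.02}, {"gripper": -0.5, "dz": 0.02}, {"gripper": -0.5, "dz": 0.02}, {"gripper": -0.5}, {"gripper": -0.5}])

```text
invalid input at $.deltas[0]: expected keys gripper, dx, dy, dz, spin
```

Call:
servo_tool(deltas=[{"gripper": -0.5, "dx": 0, "dy": 0, "dz": 0, "spin": 0.119}, {"gripper": -0.5, "dx": 0, "dy": 0, "dz": 0, "spin": 0.119}, {"gripper": -0.5, "dx": 0, "dy": 0, "dz": 0, "spin": 0.119}, {"gripper": -0.5, "dx": 0, "dy": 0, "dz": 0, "spin": 0.119}, {"gripper": -0.5, "dx": 0, "dy": 0, "dz": 0, "spin": 0.119}, {"gripper": -0.5, "dx": 0, "dy": 0, "dz": 0, "spin": 0.119}, {"gripper": -0.5, "dx": 0, "dy": 0, "dz": 0, "spin": 0.119}, {"gripper": -0.5, "dx": 0, "dy": 0, "dz": 0, "spin": 0.119}, {"gripper": -0.5, "dx": 0, "dy": 0, "dz": 0, "spin": 0.119}, {"gripper": -0.5, "dx": 0, "dy": 0, "dz": 0, "spin": 0.119}])

```text
time_s: 3.6
tool_pos: [0.5204, -0.1164, 0.2503]
orientation: [0.711, 0.703, 0.0, 0.0]
contact_force: [-0.2, -0.1, -1.0]
gripper_width: 0.253
grip_force: 0.0
```

Call:
servo_tool(deltas=[{"gripper": -0.5, "dx": 0, "dy": 0, "dz": 0, "spin": 0.119}, {"gripper": -0.5, "dx": 0, "dy": 0, "dz": 0.025, "spin": 0}, {"gripper": -0.5, "dx": 0, "dy": 0, "dz": 0.025, "spin": 0}, {"gripper": -0.5, "dx": 0, "dy": 0, "dz": 0.025, "spin": 0}, {"gripper": -0.5, "dx": 0, "dy": 0, "dz": 0.025, "spin": 0}, {"gripper": -0.5, "dx": 0, "dy": 0, "dz": 0.025, "spin": 0}, {"gripper": -0.5, "dx": 0, "dy": 0, "dz": 0.025, "spin": 0}, {"gripper": -0.5, "dx": 0, "dy": 0, "dz": 0.025, "spin": 0}, {"gripper": -0.5, "dx": 0, "dy": 0, "dz": 0, "spin": 0}, {"gripper": -0.5, "dx": 0, "dy": 0, "dz": 0, "spin": 0}])

```text
time_s: 4.43
tool_pos: [0.5194, -0.116, 0.0745]
orientation: [0.75, 0.662, -0.001, -0.001]
contact_force: [-0.1, 0.1, 0.3]
gripper_width: 0.247
grip_force: 0.0
```

```bash
python3 - <<'E'
from h import *
from station import tip_reach
s=observe();print(s["tool_pos"],s["orientation"],s["q"],tip_reach if not callable(tip_reach) else tip_reach())
p,d,c=cam("wrist");W=world(d,c)
ok=(d>0)
m=ok&(W[...,2]<.1)&(abs(W[...,0]-.53)<.1)
m=ok&(abs(W[...,0]-.525)<.015)&(abs(W[...,1]+.06)<.05)
ys=W[m];
for y in np.arange(-.1,-.02,.004):
    k=abs(ys[:,1]-y)<.002
    if k.sum()>3: print(round(y,3),ys[k][:,2].min().round(4),np.median(ys[k][:,2]).round(4),k.sum())
save("c.png",p)
E
```

```text
[ 0.51936437 -0.11597567  0.07449519] [ 0.74956181  0.66193241 -0.00075881 -0.001416  ] [-3.58443692e-01  4.81546284e-01 -4.61526560e-01  6.30936467e-01
 -9.57801703e-06  1.33635894e+00] 0.019
-0.1 0.0008 0.1417 2705
-0.096 0.0011 0.1511 1993
-0.092 0.0007 0.0026 221
-0.088 0.001 0.0025 189
-0.084 0.0013 0.0031 64
-0.08 0.0162 0.0182 207
-0.076 0.0161 0.0178 258
-0.072 0.0151 0.0173 257
-0.068 0.0142 0.0169 261
-0.064 0.0131 0.0162 257
-0.06 0.0139 0.0156 262
-0.056 0.0132 0.0153 269
-0.052 0.0131 0.0145 270
-0.048 0.0124 0.0141 274
-0.044 0.0118 0.0136 278
-0.04 0.0111 0.013 281
-0.036 0.0109 0.0126 282
-0.032 0.0102 0.0119 287
-0.028 0.0093 0.0114 289
-0.024 0.0088 0.0109 297
```

View pics/c.png

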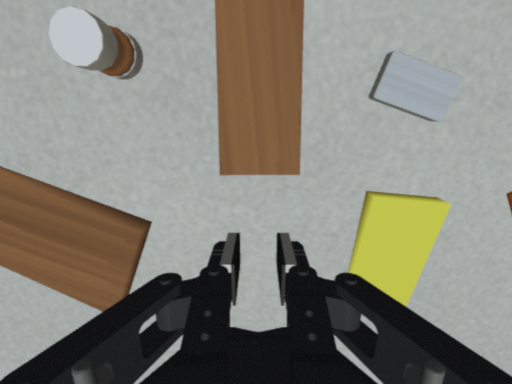

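The wrist view shows the shim's back edge at row 174, columns 220–300. The fingers are centred on it (about column 258) and the back face is at y ≈ -0.082. Lowering now.

Call:
servo_tool(deltas=[{"gripper": -0.5, "dx": 0, "dy": 0, "dz": 0.01, "spin": 0}, {"gripper": -0.5, "dx": 0, "dy": 0, "dz": 0.01, "spin": 0}, {"gripper": -0.5, "dx": 0, "dy": 0, "dz": 0.01, "spin": 0}, {"gripper": -0.5, "dx": 0, "dy": 0, "dz": 0.01, "spin": 0}, {"gripper": -0.5, "dx": 0, "dy": 0, "dz": 0.002, "spin": 0}, {"gripper": -0.5, "dx": 0, "dy": 0, "dz": 0.002, "spin": 0}, {"gripper": -0.5, "dx": 0, "dy": 0, "dz": 0.002, "spin": 0}, {"gripper": -0.5, "dx": 0, "dy": 0, "dz": 0.002, "spin": 0}, {"gripper": -0.5, "dx": 0, "dy": 0, "dz": 0.002, "spin": 0}, {"gripper": -0.5, "dx": 0, "dy": 0, "dz": 0, "spin": 0}])

```text
time_s: 5.32
tool_pos: [0.5204, -0.1164, 0.0251]
orientation: [0.75, 0.662, -0.0, -0.0]
contact_force: [-0.4, 0.5, 0.3]
gripper_width: 0.251
grip_force: 0.0
```

Call:
servo_tool(deltas=[{"gripper": -0.5, "dx": 0.008, "dy": 0, "dz": 0, "spin": 0}, {"gripper": -0.5, "dx": 0.008, "dy": 0, "dz": 0, "spin": 0}, {"gripper": -0.5, "dx": 0.004, "dy": 0, "dz": 0, "spin": 0}, {"gripper": -0.5, "dx": 0.004, "dy": 0, "dz": 0, "spin": 0}, {"gripper": -0.5, "dx": 0.004, "dy": 0, "dz": 0, "spin": 0}, {"gripper": -0.5, "dx": 0.005, "dy": 0, "dz": 0, "spin": 0}, {"gripper": -0.5, "dx": 0.005, "dy": 0, "dz": 0, "spin": 0}, {"gripper": -0.5, "dx": 0.005, "dy": 0, "dz": 0, "spin": 0}, {"gripper": -0.5, "dx": 0.005, "dy": 0, "dz": 0, "spin": 0}, {"gripper": -0.5, "dx": 0.004, "dy": 0, "dz": 0, "spin": 0}])

```text
time_s: 6.15
tool_pos: [0.5269, -0.0647, 0.0253]
orientation: [0.75, 0.662, -0.0, 0.0]
contact_force: [-1.6, -6.4, 0.0]
gripper_width: 0.248
grip_force: 3.4
```

Call:
servo_tool(deltas=[{"gripper": -0.5, "dx": 0.003, "dy": 0, "dz": 0, "spin": 0}, {"gripper": -0.5, "dx": 0.003, "dy": 0, "dz": 0, "spin": 0}, {"gripper": -0.5, "dx": 0.002, "dy": 0, "dz": 0, "spin": 0}, {"gripper": -0.5, "dx": 0.002, "dy": 0, "dz": 0, "spin": 0}, {"gripper": -0.5, "dx": 0.002, "dy": 0, "dz": 0, "spin": 0}, {"gripper": -0.5, "dx": 0.002, "dy": 0, "dz": 0, "spin": 0}, {"gripper": -0.5, "dx": 0.002, "dy": 0, "dz": 0, "spin": 0}, {"gripper": -0.5, "dx": 0.001, "dy": 0, "dz": 0, "spin": 0}, {"gripper": -0.5, "dx": 0, "dy": 0, "dz": 0, "spin": 0}, {"gripper": -0.5, "dx": 0, "dy": 0, "dz": 0, "spin": 0}])

```text
time_s: 6.98
tool_pos: [0.529, -0.0489, 0.0253]
orientation: [0.75, 0.662, -0.001, 0.001]
contact_force: [-0.4, -5.9, 0.2]
gripper_width: 0.248
grip_force: 2.6
```

```bash
python3 - <<'E'
from h import *
p,d,c=measure((.538,.0))
save("d.png",cv2.resize(p[140:270,150:350],None,fx=4,fy=4,interpolation=cv2.INTER_CUBIC))
p,d,c=cam("wrist");W=world(d,c);save("e.png",p)
E
```

```text
Traceback (most recent call last):
  File "h.py", line 22, in measure
    m=S[0]["mask"]&(d>0);s=W[m];qs=cv2.minAreaRect(s[:,:2].astype(np.float32))
      ~^^^
IndexError: list index out of range
```

```bash
sed -i 's/    S=\[r for/    print("plate plane slope",co[:2].round(4),"tilt deg",np.degrees(np.hypot(*co[:2])).round(2),"corners",cv2.boxPoints(q).round(4).tolist())\n    S=[r for/; s/    m=S\[0\]/    if not S: return p,d,c\n    m=S[0]/' h.py
python3 - <<'E'
from h import *
print(observe()["tool_pos"])
p,d,c=measure((.538,.0))
q,d,c=cam("wrist");W=world(d,c)
for r in silhouettes("shim","wrist")[:3]:
    s=W[r["mask"]&(d>0)]; 
    if len(s)>20: print(r["conf"],r["location"],s.min(0).round(3),s.max(0).round(3))
save("e.png",np.hstack([cv2.resize(q,(400,300)),cv2.resize(p[140:270,150:350],(400,300))]))
E
```

```text
[ 0.52906816 -0.04894085  0.02533985]
plate plane slope [0.0148 0.0097] tilt deg 1.02 corners [[0.5102999806404114, 0.034699998795986176], [0.7268999814987183, -0.0017999999690800905], [0.7699999809265137, 0.2542000114917755], [0.5534999966621399, 0.2906999886035919]]
bench -0.001 plate plane slope [0.0148 0.0097] tilt deg 1.02
plate corners [[0.5102999806404114, 0.034699998795986176], [0.7268999814987183, -0.0017999999690800905], [0.7699999809265137, 0.2542000114917755], [0.5534999966621399, 0.2906999886035919]] (0.2595904469490051, 0.2195856273174286) 3814
shim corners [[0.48820000886917114, 0.026499999687075615], [0.4918999969959259, 0.003800000064074993], [0.5663999915122986, 0.01590000092983246], [0.5626999735832214, 0.038600001484155655]] (0.07553040981292725, 0.022966334596276283) ctr [0.5273 0.0212] slope [-2.958 -9.619] 73
0.98 [453.6, 326.2] [ 0.592 -0.164  0.   ] [ 0.673 -0.112  0.018]
0.98 [16.2, 23.4] [ 0.412  0.065 -0.   ] [0.453 0.091 0.007]
0.95 [259.0, 169.1] [ 0.503 -0.041  0.   ] [0.567 0.037 0.042]
```

View pics/e.png

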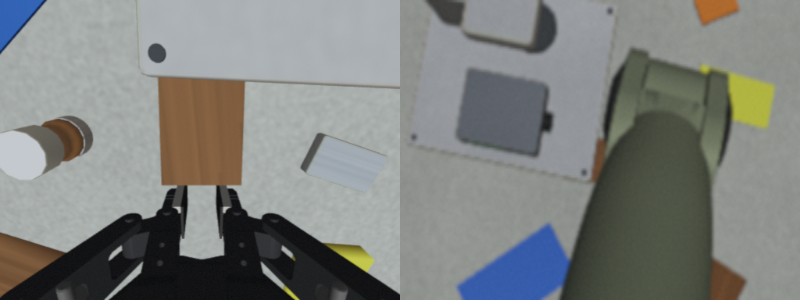

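The wrist view shows the shim square under the plate's corner, with its back edge at row 185. Tilt is down to 1.0°, so about 16 mm remains. I'll push slowly in two stages.

Call:
servo_tool(deltas=[{"gripper": -0.5, "dx": 0.002, "dy": 0, "dz": 0, "spin": 0}, {"gripper": -0.5, "dx": 0.002, "dy": 0, "dz": 0, "spin": 0}, {"gripper": -0.5, "dx": 0.002, "dy": 0, "dz": 0, "spin": 0}, {"gripper": -0.5, "dx": 0.002, "dy": 0, "dz": 0, "spin": 0}, {"gripper": -0.5, "dx": 0.002, "dy": 0, "dz": 0, "spin": 0}, {"gripper": -0.5, "dx": 0.002, "dy": 0, "dz": 0, "spin": 0}, {"gripper": -0.5, "dx": 0.001, "dy": 0, "dz": 0, "spin": 0}, {"gripper": -0.5, "dx": 0, "dy": 0, "dz": 0, "spin": 0}, {"gripper": -0.5, "dx": 0, "dy": 0, "dz": 0, "spin": 0}, {"gripper": -0.5, "dx": 0, "dy": 0, "dz": 0, "spin": 0}])

```text
time_s: 8.22
tool_pos: [0.5306, -0.0357, 0.0253]
orientation: [0.75, 0.662, -0.001, 0.001]
contact_force: [-1.2, -4.5, 1.3]
gripper_width: 0.25
grip_force: 2.5
```

```bash
python3 - <<'E'
from h import *
for i in range(2): measure((9,9))
E
```

```text
plate plane slope [0.0734 0.3072] tilt deg 18.09 corners [[0.5414999723434448, -0.42730000615119934], [0.5982000231742859, -0.4392000138759613], [0.5989999771118164, -0.43549999594688416], [0.5422000288963318, -0.4235000014305115]]
plate plane slope [0.004  0.0028] tilt deg 0.28 corners [[0.5105999708175659, 0.03610000014305115], [0.7272999882698059, -0.0017000000225380063], [0.7718999981880188, 0.25380000472068787], [0.5551000237464905, 0.29159998893737793]]
```

Call:
servo_tool(deltas=[{"gripper": -0.5, "dx": 0.001, "dy": 0, "dz": 0, "spin": 0}, {"gripper": -0.5, "dx": 0.001, "dy": 0, "dz": 0, "spin": 0}, {"gripper": -0.5, "dx": 0.001, "dy": 0, "dz": 0, "spin": 0}, {"gripper": -0.5, "dx": 0.001, "dy": 0, "dz": 0, "spin": 0}, {"gripper": -0.5, "dx": 0.001, "dy": 0, "dz": 0, "spin": 0}, {"gripper": -0.5, "dx": 0, "dy": 0, "dz": 0, "spin": 0}, {"gripper": -0.5, "dx": 0, "dy": 0, "dz": 0, "spin": 0}, {"gripper": -0.5, "dx": 0, "dy": 0, "dz": 0, "spin": 0}, {"gripper": -0.5, "dx": 0, "dy": 0, "dz": 0, "spin": 0}, {"gripper": -0.5, "dx": 0, "dy": 0, "dz": 0, "spin": 0}])

```text
time_s: 9.35
tool_pos: [0.5311, -0.0323, 0.0254]
orientation: [0.75, 0.661, -0.002, 0.002]
contact_force: [-2.1, -9.6, 0.5]
gripper_width: 0.251
grip_force: 4.7
```

```bash
python3 - <<'E'
from h import *
for i in range(3): measure((9,9))
E
```

```text
plate plane slope [0.0016 0.0016] tilt deg 0.13 corners [[0.5109999775886536, 0.03539999946951866], [0.7272999882698059, -0.0017000000225380063], [0.7710999846458435, 0.2542000114917755], [0.5547999739646912, 0.29120001196861267]]
plate plane slope [0.0017 0.0016] tilt deg 0.13 corners [[0.5105999708175659, 0.03590000048279762], [0.7265999913215637, -0.0015999999595806003], [0.7710999846458435, 0.2542000114917755], [0.5551000237464905, 0.29170000553131104]]
plate plane slope [0.0024 0.0014] tilt deg 0.16 corners [[0.5101000070571899, 0.037700001150369644], [0.7272999882698059, -0.0012000000569969416], [0.7728000283241272, 0.25279998779296875], [0.5554999709129333, 0.29170000553131104]]
```

Tilt is about 0.14° and the force has doubled to 9.6 N, so the fourth foot is down. Backing off and raising the arm.

Call:
servo_tool(deltas=[{"gripper": -0.5, "dx": -0.003, "dy": 0, "dz": 0, "spin": 0}, {"gripper": -0.5, "dx": -0.006, "dy": 0, "dz": 0, "spin": 0}, {"gripper": -0.5, "dx": -0.01, "dy": 0, "dz": 0, "spin": 0}, {"gripper": -0.5, "dx": -0.015, "dy": 0, "dz": 0, "spin": 0}, {"gripper": -0.5, "dx": -0.015, "dy": 0, "dz": 0, "spin": 0}, {"gripper": -0.5, "dx": 0, "dy": 0, "dz": -0.02, "spin": 0}, {"gripper": -0.5, "dx": 0, "dy": 0, "dz": -0.03, "spin": 0}, {"gripper": -0.5, "dx": 0, "dy": 0, "dz": -0.03, "spin": 0}, {"gripper": -0.5, "dx": -0.03, "dy": 0, "dz": -0.03, "spin": 0}, {"gripper": -0.5, "dx": -0.03, "dy": 0, "dz": -0.03, "spin": 0}])

```text
time_s: 10.63
tool_pos: [0.5174, -0.1368, 0.1655]
orientation: [0.749, 0.663, 0.0, -0.001]
contact_force: [1.1, -1.3, 0.1]
gripper_width: 0.25
grip_force: 0.0
```

Call:
servo_tool(deltas=[{"gripper": -0.5, "dx": -0.03, "dy": 0, "dz": -0.01, "spin": 0}, {"gripper": -0.5, "dx": -0.03, "dy": 0, "dz": 0, "spin": 0}, {"gripper": -0.5, "dx": -0.03, "dy": 0, "dz": 0, "spin": 0}, {"gripper": -0.5, "dx": -0.03, "dy": 0, "dz": 0, "spin": 0}, {"gripper": -0.5, "dx": -0.03, "dy": 0, "dz": 0, "spin": 0}, {"gripper": -0.5, "dx": 0, "dy": 0, "dz": 0, "spin": 0}, {"gripper": -0.5, "dx": 0, "dy": 0, "dz": 0, "spin": 0}, {"gripper": -0.5, "dx": 0, "dy": 0, "dz": 0, "spin": 0}, {"gripper": -0.5, "dx": 0, "dy": 0, "dz": 0, "spin": 0}, {"gripper": -0.5, "dx": 0, "dy": 0, "dz": 0, "spin": 0}])

```text
time_s: 11.47
tool_pos: [0.4994, -0.2847, 0.1741]
orientation: [0.749, 0.663, 0.0, -0.0]
contact_force: [0.2, -0.3, -0.9]
gripper_width: 0.251
grip_force: 0.0
```

```bash
python3 - <<'E'
from h import *
print(observe()["tool_pos"],observe()["time_s"])
p,d,c=measure((.535,0.0))
p,d,c=measure((.535,0.0))
save("f.png",cv2.resize(p[140:270,150:350],None,fx=4,fy=4,interpolation=cv2.INTER_CUBIC))
E
```

```text
[ 0.49935938 -0.28473942  0.17414925] 11.4667
plate plane slope [0. 0.] tilt deg 0.0 corners [[0.0, 0.0], [0.0, 0.0], [0.0, 0.0], [0.0, 0.0]]
bench 0.6521 plate plane slope [0. 0.] tilt deg 0.0
plate corners [[0.0, 0.0], [0.0, 0.0], [0.0, 0.0], [0.0, 0.0]] (0.0, 0.0) 0
shim corners [[0.5054000020027161, -0.01759999990463257], [0.5609999895095825, -0.025699999183416367], [0.5688999891281128, 0.027799999341368675], [0.5133000016212463, 0.035999998450279236]] (0.0541229248046875, 0.056212931871414185) ctr [0.5372 0.0051] slope [-0.018 -0.132] 375
plate plane slope [0. 0.] tilt deg 0.0 corners [[0.0, 0.0], [0.0, 0.0], [0.0, 0.0], [0.0, 0.0]]
bench 0.6523 plate plane slope [0. 0.] tilt deg 0.0
plate corners [[0.0, 0.0], [0.0, 0.0], [0.0, 0.0], [0.0, 0.0]] (0.0, 0.0) 0
shim corners [[0.5056999921798706, -0.018200000748038292], [0.5611000061035156, -0.025599999353289604], [0.5684999823570251, 0.029100000858306885], [0.5131000280380249, 0.0364999994635582]] (0.05520302802324295, 0.05586576089262962) ctr [0.5371 0.0055] slope [-0.014 -0.124] 379
  ret = _var(a, axis=axis, dtype=dtype, out=out, ddof=ddof,
  arrmean = um.true_divide(arrmean, div, out=arrmean,
  ret = ret.dtype.type(ret / rcount)
```

View pics/f.png

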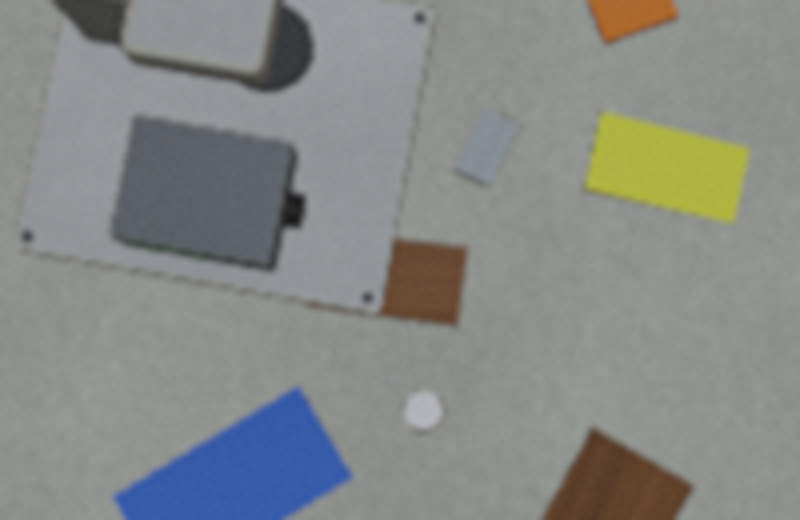

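The shim lies flat under the near right corner, with its back edge at column 460 of the crop. The bystanders look undisturbed. The arm hid my bench reference, so I'll recheck the tilt with a fixed one and hand in if it is good.

```bash
sed -i 's/    W\[...,2\]-=bench/    bench=-.001; W[...,2]-=bench/' h.py
python3 - <<'E'
from h import *
import io,contextlib
b=io.StringIO()
with contextlib.redirect_stdout(b):
    for i in range(3): measure((9,9))
o=b.getvalue();print(o)
t=np.median([float(l.split("deg ")[1].split()[0]) for l in o.splitlines() if "deg" in l])
if .0<t<.35: print(t,job_done())
E
```

```text
plate plane slope [0.0012 0.0006] tilt deg 0.08 corners [[0.5105999708175659, 0.0357000008225441], [0.727400004863739, -0.0017999999690800905], [0.7716000080108643, 0.2542000114917755], [0.5548999905586243, 0.29159998893737793]]
plate plane slope [0.0021 0.0008] tilt deg 0.13 corners [[0.5101000070571899, 0.03629999980330467], [0.7268000245094299, -0.0020000000949949026], [0.7718999981880188, 0.2531000077724457], [0.5552999973297119, 0.2913999855518341]]
plate plane slope [0.002  0.0011] tilt deg 0.13 corners [[0.5105999708175659, 0.03590000048279762], [0.7272999882698059, -0.0015999999595806003], [0.7714999914169312, 0.25369998812675476], [0.5548999905586243, 0.2912999987602234]]

the job is handed in; nothing more can be done
0.13 None
```

I pushed the shim under the short foot and handed the job in: the instrument now measures about 0.1° off level and has moved only about 1 mm, and the arm is clear of everything (the hand-in returned no verdict).

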